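Third hand at the wax pattern bench

TASK

Empty the wax press's catch tray: put the plain gate bar in the tote, then take the vane pattern to the holding fixture and, with it lying on the fixture's bed as it lay in the tray, square to the sprung fence and centred on it, press one of its end platforms flat against the fence with a steady push of about 10 newtons (fence pushed back about 20 mm), so that I can fuse the gate on. Never press the vane harder than 25 newtons, leave the other things on the bench where they are, and finish while still holding the vane pressed there: do not let go.

Things in the scene. Friction and masses are not known exactly. Their poses are not given: they have to be found in the camera images.
- vane: green wax vane pattern, 0.18 kg, in the catch tray: two alike upright end platforms 8 (x) x 50 (y) x 56 (z) mm, outer faces at x = -55 and +55 mm, joined by a blade along x at y = 0, z 8 to 50 mm. Blade 16 mm thick with flat sides from z 16 to 40: pinch it across y from above at z about 28. Origin: centre of underside; x along its 110 mm length, z up. Either end may go to the fence
- bar: gate bar of the same green wax, 0.06 kg: 90 (x) x 24 (y) x 20 (z) mm, with two round studs (14 mm diameter, 8 mm high) on its top at x = -32 and +32 mm. Origin: centre of its underside; x along its length, z up. In the catch tray beside the vane; which is on which side varies
- tray: catch tray of the wax press, fixed open steel tray on the right of the bench below the press's chute, 210 (x) x 270 (y) mm outside, 30 mm high, walls and floor 5 mm thick. Origin: centre of its underside.
- tote_in (a point): centre of the inner floor (5 mm above the bench) of the tote, a fixed open grey plastic box 170 (x) x 150 (y) mm outside, 60 mm high, walls 5 mm; axes along its sides.
- fixture: holding fixture, fixed: flat aluminium bed 240 (x) x 140 (y) mm, top 12 mm above the bench; sprung fence on it, and behind that a dark end block (x 100 to 118, 62 mm above the bench). Flat 6 mm strips lie on the bed at y = -62 and +62, x -112 to -67. Origin: centre of the bed's underside; x points along the bed to the fence, which is pushed in +x; y = 0 is the fence's middle
- fence_face (a point): middle of the front face of the sprung fence: an upright steel plate 80 mm wide (y), 10 mm thick, from 1 to 51 mm above the bed, whose front looks along the fixture's -x. This point is 38 mm above the bench, at fixture x = 30 mm when nothing presses, and moves with the fence.
- fence (a joint): how far the sprung fence is pushed back along the fixture's +x, in m: 0 at rest, hard stop at 0.034. Its spring resists with 0.5 N per mm (500 N/m) from 0, so 0.020 is 10 N.
- jar: bystander: closed jar with a steel lid, 56 mm diameter, 85 mm high; origin at the centre of its underside
- tub: bystander: open white plastic tub, 84 mm across the rim, 55 mm high; origin at the centre of its underside
- knife: bystander: wax spatula lying on the bench beyond the tote, 170 mm long along its x; origin about its middle, underneath
- brushpot: bystander: white ceramic pot with brushes, 72 mm diameter, 80 mm high, brushes up to 185 mm; origin at the centre of its underside
There are look-alikes about, which are no part of the job. What is shaped like the vane but blue or pink is not meant. What is shaped like the part that bears tote_in but red is not meant.

How it is judged:
By the outcome, as a careful person would: the job done as asked, in the order asked, and still so for the second after the job is handed in, while the arm keeps its last pose, push and grip.
It also fails if it takes over 64 s, if anything falls off the work surface, if the arm or the gripper's body presses on something with over 40 N, if the wrist force passes 120 N, or if a joint passes its speed limit or range.

ROBOT

A 6-joint arm with a two-finger parallel gripper is mounted at the origin on the work surface. World frame = base frame: x ahead of the robot, y to its left, z up, the work surface at z = 0. Lengths are in m, angles in rad, forces in N, time in s.
With the tool pointing down it reaches from about 0.375 to 0.9 m from the base axis. Payload 3.1 kg.
Tool frame: the origin (TCP) lies at the very end of the fingers, on their centre line; the grasp point (between the pads) lies 19 mm behind it (tcp_to_grasp is the distance from the TCP to the grasp point, in m); z points along the fingers, y is the direction in which the jaws open and shut (so a half turn about z gives the same grasp; the last joint's range is limited). The gripper opens to 85 mm and grips with 20 to 120 N. Pads are 22 mm wide; open, the fingers measure 114 mm over their backs; the gripper's body (76 mm by 85 mm) begins 54 mm behind the grasp point. The pads swing forward as they close: fully open they stand 13 mm farther back than shut.
Start: joints at [-1.423, 0.527, 1.433, -0, 1.181, -0.178], TCP at [0.201, -0.592, 0.231] pointing down, gripper open.
Joint ranges: [-3.08, 3.08], [-0.75, 2.2], [0.22, 2.44], [-1.43, 4.57], [0, 2.65], [-2.85, 2.85]. Speed limits (rad/s): [2.79, 2.79, 3.14, 3.14, 3.14, 3.14].

INTERFACE

Orientations are given as a unit quaternion [x, y, z, w].
In Python, from station import sense, snapshot, camera_info, sign_off, tcp_to_grasp gives the robot as it stands.
- The arm moves only by the shell command python3 -m inch 'ROWS' [FORCE]. ROWS is JSON, a list of rows, each a list of 3 entries, a list of its own where there are three numbers: the closure, from -1 (fully open) to 1 (shut), so that 0 is half open, then the shift along the tool's x, y, z normalised to -1 to 1, where 1 is 10 cm, then the turn, a rotation vector about the tool's x, y, z normalised to -1 to 1, where 1 is 360 degrees. In form: [[jaw, [dx, dy, dz], [ax, ay, az]], ...]. A call has 1 to 20 rows; each row is the pose to reach, as a shift and turn from the pose commanded when the call began, along the tool's axes at that moment, turning the shorter way round; what a row does not reach only later rows make up. A row lasts 1/10 s, in which the tool goes at most 50 mm and 8.59 degrees, less where a joint would pass 70% of its speed; a pose out of reach is approached as far as the arm can. A call with a number of a shift or a turn outside -1 to 1 is refused whole. A call with a gripper value outside its range is refused whole. The fingers move at their own pace and stop on an object; FORCE is the grip in N (left out, the last holds). Time passes only in rows, so rows that repeat a pose let the fingers close. It gives the time, the measured TCP pose, the force and the opening at its end, in the units of the state.
- sense(): the state, without advancing time (a new reading comes with each control period).
- snapshot(name): name is "scene" or "top" or "wrist"; returns (picture, depth): 384x512x3 uint8, blue, green, red; 384x512 float32, m along the optical axis (not along the pixel's ray), 0 where there is no reading.
- camera_info(name): a dict with "K" (3x3 intrinsics, pixels), "origin" and "orientation" of the camera in the world. Camera axes: x right, y down, z forward; pixel columns grow to the right and rows downward; lengths in m; the calibration is good to about 2 mm. A picture is of the moment at which its call begins: read the wrist's pose just before it. camera_info takes no time and is no camera call; for the wrist camera it gives the pose at the moment of the call.
- sign_off(): hands the job in, once; it reports no verdict.
The state is a dict: "t": time; "q": joint angles; "qd": joint speeds; "tau": joint torques, N m; "tcp_pos": TCP position; "tool_rot": TCP orientation; "force": force on the tool from outside, world axes, zero at the start; "ft_torque": the same for the moment, N m; "finger_gap": opening from 0.0 (shut) to 1.0 (fully open).
Only numpy, scipy, OpenCV 4.12 (cv2) and the standard library are available. Lean on these libraries where they do the work, as an engineer would, in place of code of your own. Each camera call takes 0.05 s, during which the arm holds its last target.

## Working session

There is one attempt and no reset: what is moved stays moved. The work goes in short steps, Python scripts to look and compute and a shell command to move; the robot and the scene stay as the last step left them, time stands still between calls to the robot, and variables do not carry over. Pictures are saved under pics/ and viewed, and the job is handed in when it is done.

```bash
ls; mkdir -p pics
python3 - <<'E'
from station import *
import cv2,json
s=sense();print(s)
for n in("scene","top","wrist"):
    print(n,camera_info(n)); p,d=snapshot(n); cv2.imwrite(f"pics/{n}0.png",p)
    import numpy as np; np.save(f"pics/{n}0.npy",d)
print(tcp_to_grasp)
E
```

```text
pics
{'t': 0.0, 'q': array([-1.42251536e+00,  5.28438281e-01,  1.43389768e+00,  1.45528169e-05,
        1.18139845e+00, -1.78507255e-01]), 'qd': array([ 0.00157782, -0.00075364, -0.00012563, -0.00067714, -0.00145554,
        0.00029481]), 'tau': array([ 3.65376463e-04, -4.42353272e+01, -1.78023952e+01, -3.65567812e-04,
        8.36570340e-03,  8.91216487e-07]), 'tcp_pos': array([ 0.20054747, -0.59119972,  0.23035222]), 'tool_rot': array([ 9.86680739e-01,  1.62665216e-01,  2.29116947e-05, -1.07065587e-03]), 'force': array([ 0.48600423,  0.30778228, -0.76808847]), 'ft_torque': array([-0.04673334,  0.00383932, -0.00824473]), 'finger_gap': 0.9966855791142484}
scene {'K': array([[478.12410478,   0.        , 258.22454465],
       [  0.        , 478.12410478, 196.28026495],
       [  0.        ,   0.        ,   1.        ]]), 'origin': array([ 1.18278903, -0.46053497,  1.10730756]), 'orientation': array([ 0.83762826,  0.44275992, -0.14985398, -0.28264171])}
top {'K': array([[378.16538846,   0.        , 247.58142726],
       [  0.        , 378.16538846, 188.0299676 ],
       [  0.        ,   0.        ,   1.        ]]), 'origin': array([ 0.2198023 , -0.04494802,  1.38227517]), 'orientation': array([ 0.71695609, -0.68881268,  0.07635953, -0.07536771])}
wrist {'K': array([[266.4277687 ,   0.        , 254.00893226],
       [  0.        , 266.4277687 , 192.89249808],
       [  0.        ,   0.        ,   1.        ]]), 'origin': array([ 0.27587   , -0.56619525,  0.37337741]), 'orientation': array([ 0.80271198, -0.57544096, -0.0919776 ,  0.12673318])}
0.0187
```

View pics/scene0.png

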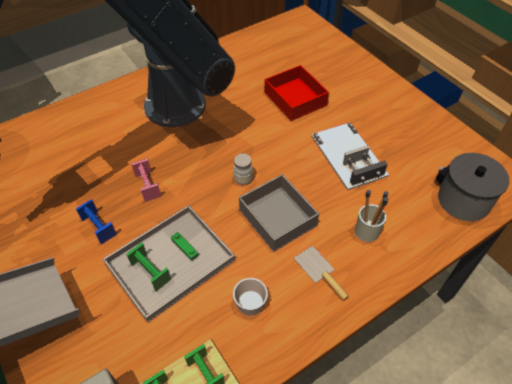

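View pics/top0.png

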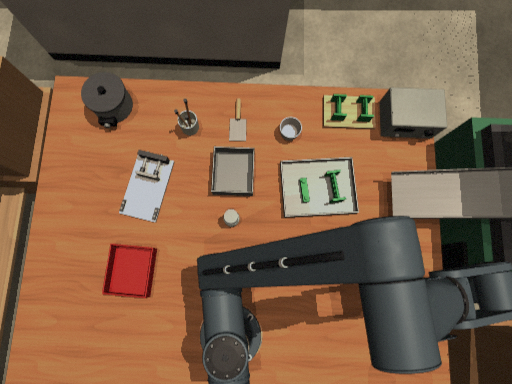

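View pics/wrist0.png

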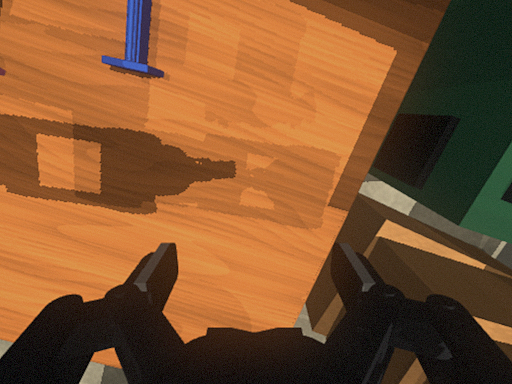

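The scene view shows the tray at (170,260) with the vane at (148,267) and bar at (184,245), the tote at (278,212), and the fixture at (350,155). In the top view they are at (318,187), vane (334,186), bar (305,189), tote (233,170) and fixture (147,187), with its fence toward (150,165).

```bash
cat > h.py <<'E'
import numpy as np,cv2
from scipy.spatial.transform import Rotation as R
from station import *
def ray(ci,uv,z):
    uv=np.atleast_2d(np.asarray(uv,float)); d=np.c_[(uv-ci["K"][:2,2])/np.array([ci["K"][0,0],ci["K"][1,1]]),np.ones(len(uv))]
    d=R.from_quat(ci["orientation"]).apply(d); o=ci["origin"]
    return o+d*((z-o[2])/d[:,2])[:,None]
def cloud(ci,dep):
    h,w=dep.shape; u,v=np.meshgrid(np.arange(w),np.arange(h))
    K=ci["K"]; c=np.stack([(u-K[0,2])/K[0,0]*dep,(v-K[1,2])/K[1,1]*dep,dep],-1)
    return R.from_quat(ci["orientation"]).apply(c.reshape(-1,3)).reshape(h,w,3)+ci["origin"]
def green(p):
    hsv=cv2.cvtColor(p,cv2.COLOR_BGR2HSV)
    return cv2.inRange(hsv,(50,120,40),(75,255,255))
E
python3 - <<'E'
from h import *
for n in("top","scene"):
    p=cv2.imread(f"pics/{n}0.png");d=np.load(f"pics/{n}0.npy");ci=camera_info(n);P=cloud(ci,d)
    m=green(p);k,lab,st,ce=cv2.connectedComponentsWithStats(m)
    for i in range(1,k):
        if st[i,4]<60: continue
        q=P[(lab==i)]; print(n,st[i],ce[i].round(1),"z",np.percentile(q[:,2],[5,50,95]).round(3),"plane",ray(ci,ce[i],.03).round(3))
        r=cv2.minAreaRect(np.argwhere(lab==i)[:,::-1].astype(np.float32));b=cv2.boxPoints(r)
        print(ray(ci,b,.03 if st[i,4]<300 else .056).round(3).tolist())
    # benchmark
    cv2.imwrite(f"pics/{n}_big.png",cv2.resize(p[110:240,90:390] if n=="top" else p[60:340,80:420],None,fx=2.3,fy=2.3,interpolation=cv2.INTER_CUBIC))
E
```

```text
top [334  95  13  22 125] [339.  105.3] z [0.05  0.065 0.075] plane [[ 0.855 -0.38   0.03 ]]
[[0.81, -0.36, 0.03], [0.897, -0.361, 0.03], [0.899, -0.407, 0.03], [0.812, -0.406, 0.03]]
top [360  96  13  22 118] [365.4 105.7] z [0.054 0.066 0.074] plane [[ 0.858 -0.482  0.03 ]]
[[0.897, -0.462, 0.03], [0.899, -0.508, 0.03], [0.812, -0.505, 0.03], [0.81, -0.459, 0.03]]
top [327 171  12  28 117] [334.3 183.2] z [0.042 0.053 0.062] plane [[ 0.546 -0.359  0.03 ]]
[[0.591, -0.332, 0.03], [0.593, -0.373, 0.03], [0.491, -0.372, 0.03], [0.49, -0.332, 0.03]]
scene [ 442    0   70   41 1290] [485.3  15.1] z [-0.574 -0.521 -0.449] plane [[0.264 1.258 0.03 ]]
[[0.121, 1.151, 0.056], [0.042, 1.307, 0.056], [0.389, 1.299, 0.056], [0.446, 1.156, 0.056]]
scene [172 233  25  26 268] [184.1 245.2] z [0.019 0.024 0.032] plane [[ 0.527 -0.251  0.03 ]]
[[0.486, -0.269, 0.03], [0.478, -0.247, 0.03], [0.567, -0.233, 0.03], [0.573, -0.255, 0.03]]
scene [127 243  40  39 362] [145.9 262.5] z [0.035 0.052 0.061] plane [[ 0.518 -0.357  0.03 ]]
[[0.484, -0.388, 0.056], [0.47, -0.343, 0.056], [0.583, -0.326, 0.056], [0.595, -0.369, 0.056]]
scene [185 345  38  39 346] [202.9 365.5] z [0.052 0.064 0.071] plane [[ 0.827 -0.368  0.03 ]]
[[0.794, -0.394, 0.056], [0.794, -0.347, 0.056], [0.881, -0.346, 0.056], [0.879, -0.392, 0.056]]
scene [143 371  21  13 111] [154.3 378.6] z [0.057 0.068 0.072] plane [[ 0.791 -0.471  0.03 ]]
[[0.784, -0.496, 0.03], [0.784, -0.448, 0.03], [0.807, -0.446, 0.03], [0.806, -0.494, 0.03]]
```

View pics/scene_big.png

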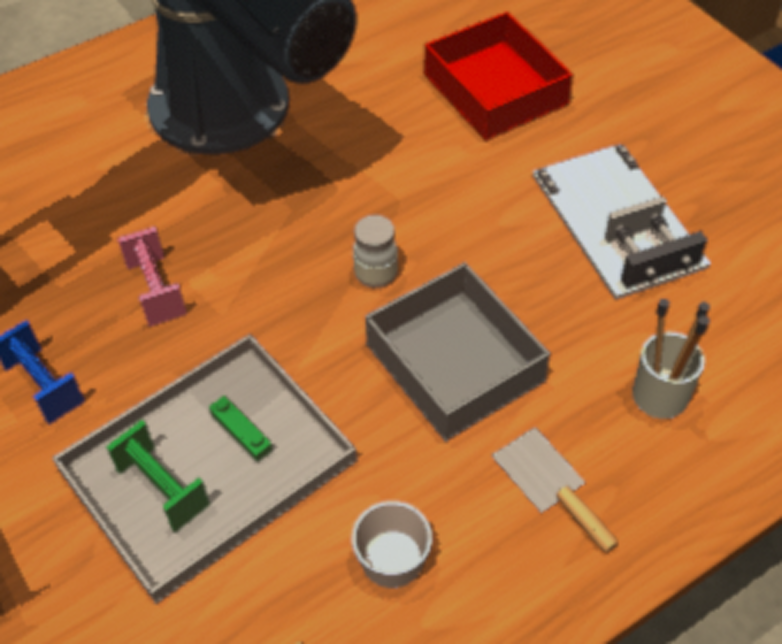

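View pics/top_big.png

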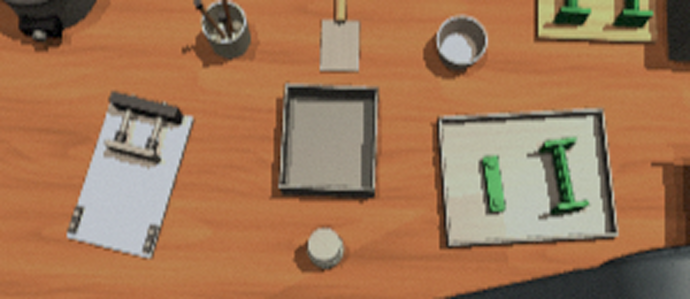

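Run:
```python
from h import *
for n in("top","scene"):
    p=cv2.imread(f"pics/{n}0.png");d=np.load(f"pics/{n}0.npy");ci=camera_info(n);P=cloud(ci,d)
    m=green(p)
    def rect(sel,tag,z):
        uv=np.argwhere(sel)[:,::-1]; q=ray(ci,uv,z)[:,:2].astype(np.float32)
        (c,s,a)=cv2.minAreaRect(q*1000); print(n,tag,len(uv),np.round(c,1),np.round(s,1),round(a,1))
    X,Y,Z=P[...,0],P[...,1],P[...,2]
    intray=(X>.42)&(X<.65)&(Y>-.45)&(Y<-.15)
    rect((m>0)&intray&(Y>-.30),"bar",.027)
    v=(m>0)&intray&(Y<-.30)
    q=P[v]; q=q[q[:,2]>.02]; (c,s,a)=cv2.minAreaRect((q[:,:2]*1000).astype(np.float32)); print(n,"vane cloud",np.round(c,1),np.round(s,1),round(a,1))
    for zl,zh in((.05,.07),):
        qq=q[(q[:,2]>zl)]
        pc=qq[:,:2]-qq[:,:2].mean(0); w,V=np.linalg.eigh(pc.T@pc); print("  axis",qq[:,:2].mean(0).round(4),np.degrees(np.arctan2(*V[::-1,1])).round(1))
    hsv=cv2.cvtColor(p,cv2.COLOR_BGR2HSV)
    bed=(hsv[...,1]<40)&(hsv[...,2]>150)&(Z>.0)&(Z<.02)&(Y>.05)&(Y<.5)&(X>.3)
    k,lab,st,ce=cv2.connectedComponentsWithStats(bed.astype(np.uint8)); i=1+np.argmax(st[1:,4])
    rect(lab==i,"bed",.012)
    fx=(Z>.035)&(Z<.08)&(Y>.12)&(Y<.4)&(X>.45)&(X<.7)
    q=P[fx]; print(n,"fixture high",len(q)); 
    np.save(f"pics/fx_{n}.npy",q)
    tote=(Z>.05)&(Z<.07)&(Y>-.15)&(Y<.12)&(X>.4)&(X<.7)
    (c,s,a)=cv2.minAreaRect((P[tote][:,:2]*1000).astype(np.float32)); print(n,"tote",np.round(c,1),np.round(s,1),round(a,1))
```

```text
top bar 44 [ 516.9 -245.7] [83.6 19.1] 5.5
top vane cloud [ 530.7 -356.7] [106.1  46.3] 11.4
  axis [ 0.5381 -0.3546] -168.6
top bed 1642 [509.4 334.5] [138.3 237.3] 78.2
top fixture high 385
top tote [530.3  16. ] [150.4 259.2] 89.7
scene bar 266 [ 524.9 -250.3] [89.7 23.2] 9.1
scene vane cloud [ 534.8 -357.3] [111.6  45. ] 9.9
  axis [ 0.5328 -0.3574] -170.1
scene bed 1361 [512.1 332.9] [138.  238.7] 78.0
scene fixture high 666
scene tote [532.3  16.7] [264.7 153.3] 0.2
```

```bash
cat >> h.py <<'E'
def need(pos,yaw_deg,pr=True):
    s=sense(); Rc=R.from_quat(s["tool_rot"]); d=Rc.inv().apply(np.array(pos)-s["tcp_pos"])/0.1
    y=np.radians(yaw_deg); Rt=R.from_matrix(np.array([[np.cos(y),np.sin(y),0],[np.sin(y),-np.cos(y),0],[0,0,-1]]))
    rv=(Rc.inv()*Rt).as_rotvec()/(2*np.pi)
    print("t",round(s["t"],2),"tcp",s["tcp_pos"].round(4),"gap",round(s["finger_gap"],3),"F",s["force"].round(2),"| shift",d.round(3),"turn",rv.round(4),"rows>=",np.ceil(max(np.linalg.norm(d)/.5,np.linalg.norm(rv)*360/8.59)))
E
python3 -c "
from h import *
need([.48,-.25,.2],9)
import numpy as np
for n in('top','scene'):
    q=np.load(f'pics/fx_{n}.npy')-[.511,.3335,0]; a=np.radians(12); f=np.c_[q[:,0]*np.cos(a)-q[:,1]*np.sin(a),q[:,0]*np.sin(a)+q[:,1]*np.cos(a),q[:,2]]*1000
    e=f[(f[:,2]>55)]; print(n,'block',e.min(0).round(),e.max(0).round())
    e=f[(f[:,2]>52)&(f[:,0]<60)]; print(n,'fence',np.percentile(e,[2,50,98],axis=0).round())
"
```

```text
t 0.15 tcp [ 0.2006 -0.5914  0.2306] gap 1.004 F [ 0.16  0.82 -0.44] | shift [ 3.742 -2.335  0.31 ] turn [-0.0003 -0.      0.027 ] rows>= 9.0
top block [ 27. -54.  55.] [117.  56.  70.]
top fence [[ 27. -38.  55.]
 [ 32.  -1.  62.]
 [ 37.  39.  67.]]
scene block [ 27. -53.  55.] [120.  58.  65.]
scene fence [[ 29. -37.  53.]
 [ 38.  -0.  59.]
 [ 42.  41.  64.]]
```

```bash
python3 -m inch '[[-1,[0.47,-0.3,0],[0,0,0]],[-1,[0.95,-0.58,0],[0,0,0]]]'; python3 -m inch '[[-1,[0.47,-0.3,0],[0,0,0]],[-1,[0.95,-0.58,0],[0,0,0]]]';python3 -m inch '[[-1,[0.47,-0.3,0],[0,0,0]],[-1,[0.95,-0.58,0],[0,0,0]]]';python3 -m inch '[[-1,[0.47,-0.3,0.1],[0,0,0.013]],[-1,[0.9,-0.58,0.3],[0,0,0.027]],[-1,[0.9,-0.58,0.3],[0,0,0.027]],[-1,[0.9,-0.58,0.3],[0,0,0.027]]]'
python3 - <<'E'
from h import *
need([.48,-.25,.2],9)
p,d=snapshot("wrist");cv2.imwrite("pics/w1.png",p);np.save("pics/w1.npy",d);print(camera_info("wrist"))
import pickle;pickle.dump(camera_info("wrist"),open("pics/w1.pkl","wb"))
E
```

```text
t: 0.35
tcp_pos: [0.2643, -0.5148, 0.2306]
tool_rot: [0.987, 0.161, 0.0, -0.0]
force: [1.2, -0.4, -0.6]
finger_gap: 0.997
t: 0.55
tcp_pos: [0.3292, -0.4364, 0.231]
tool_rot: [0.987, 0.162, -0.0, -0.0]
force: [1.4, -0.8, 0.1]
finger_gap: 0.998
t: 0.75
tcp_pos: [0.3933, -0.3594, 0.2312]
tool_rot: [0.987, 0.162, -0.0, -0.0]
force: [0.7, -0.0, 0.6]
finger_gap: 1.002
t: 1.15
tcp_pos: [0.4594, -0.2755, 0.2004]
tool_rot: [0.997, 0.081, -0.001, -0.001]
force: [-0.6, -0.4, 0.3]
finger_gap: 1.0
t 1.15 tcp [ 0.4594 -0.2755  0.2004] gap 1.0 F [-0.61 -0.4   0.34] | shift [ 0.244 -0.218  0.004] turn [-0.0003  0.0003  0.0007] rows>= 1.0
{'K': array([[266.4277687 ,   0.        , 254.00893226],
       [  0.        , 266.4277687 , 192.89249808],
       [  0.        ,   0.        ,   1.        ]]), 'origin': array([ 0.537746  , -0.26472602,  0.34385565]), 'orientation': array([ 0.75174811, -0.64043458, -0.10192172,  0.11970918])}
```

View pics/w1.png

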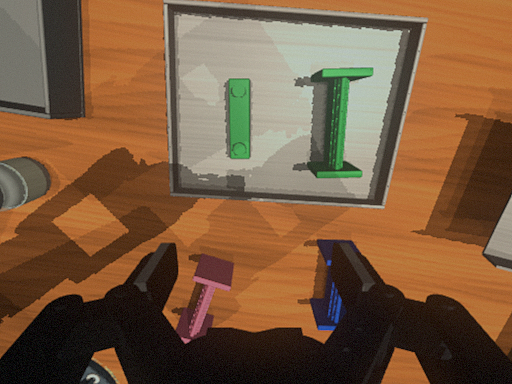

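The bar is at (239,118) and the vane at (340,122) in this wrist view. Both are clear of the tray walls.

Run:
```python
from h import *
import pickle
p=cv2.imread("pics/w1.png");d=np.load("pics/w1.npy");ci=pickle.load(open("pics/w1.pkl","rb"))
m=green(p);k,lab,st,ce=cv2.connectedComponentsWithStats(m)
P=cloud(ci,d)
for i in range(1,k):
    if st[i,4]<200: continue
    uv=np.argwhere(lab==i)[:,::-1]; z=.025 if ce[i][0]<280 else .055
    q=ray(ci,uv,z)[:,:2].astype(np.float32)*1000
    print(st[i],"ray rect",cv2.minAreaRect(q))
    c=P[lab==i]; print("  z",np.percentile(c[:,2],[2,50,98]).round(4))
    c=c[c[:,2]>(.02 if z<.03 else .045)]
    print("  cloud rect",cv2.minAreaRect((c[:,:2]*1000).astype(np.float32)))
    if z>.05:
        r=c-[.533,-.357,0];b=c[(abs(r[:,0])<.042)&(c[:,2]>.05)]
        print("  blade",cv2.fitLine(((b[:,:2])*1000).astype(np.float32),cv2.DIST_HUBER,0,.01,.01).ravel(),len(b))
        # top edges: platforms
        t=c[c[:,2]>.058];print(t[:,:2].mean(0),len(t))
# tray & tote rims
X,Y,Z=P[...,0],P[...,1],P[...,2]
tr=(Z>.026)&(Z<.034)&(m==0)&(Y<-.1)&(Y>-.5)&(X>.4)&(X<.7)
print("tray",cv2.minAreaRect((P[tr][:,:2]*1000).astype(np.float32)))
for n in("top","scene"):
    d=np.load(f"pics/{n}0.npy");ci=camera_info(n);P=cloud(ci,d);X,Y,Z=P[...,0],P[...,1],P[...,2]
    t=(Z>.05)&(Z<.066)&(Y>-.09)&(Y<.12)&(X>.47)&(X<.69)
    q=P[t];print(n,"tote",np.percentile(q,[1,99],axis=0).round(3).tolist(),cv2.minAreaRect((q[:,:2]*1000).astype(np.float32)))
    j=(Z>.075)&(Z<.095)&(Y>-.1)&(Y<.12)&(X>.35)&(X<.5);print("jar",P[j].mean(0).round(3))
    tr=(Z>.024)&(Z<.036)&(Y<-.1)&(Y>-.5)&(X>.4)&(X<.7)&(green(cv2.imread(f"pics/{n}0.png"))==0);print("tray",np.percentile(P[tr],[1,99],axis=0).round(3).tolist())
```

```text
[322  68  51   9 373] ray rect ((583.9466552734375, -350.777587890625), (6.684364318847656, 49.65037155151367), 10.561053276062012)
  z [0.0603 0.0619 0.0635]
  cloud rect ((568.8757934570312, -316.2835388183594), (16.572603225708008, 119.30766296386719), 23.21485710144043)
  blade [ 2.9246047e-01  9.5627761e-01  5.3774603e+02 -2.6472601e+02] 1
[ 0.58278438 -0.34874888] 373
[332  77  18  93 646] ray rect ((532.8056640625, -357.2541198730469), (93.95487213134766, 11.434347152709961), 10.445771217346191)
  z [0.0463 0.0559 0.0578]
  cloud rect ((525.4127197265625, -317.0384521484375), (93.67616271972656, 98.39064025878906), 10.482959747314453)
  blade [ 9.8420972e-01  1.7700619e-01  5.3439380e+02 -3.5779672e+02] 562
[ 0.55150661 -0.33534265] 5
[ 229   79   21   79 1476] ray rect ((520.0147705078125, -250.30029296875), (86.95150756835938, 22.605058670043945), 8.809239387512207)
  z [0.0243 0.026  0.0343]
  cloud rect ((520.405029296875, -253.1139678955078), (87.0256118774414, 28.30661392211914), 8.893505096435547)
[316 170  46   8 286] ray rect ((481.8021545410156, -369.25830078125), (7
[... 181 characters left out ...]
 69.08808898925781)
  blade [ 2.9246047e-01  9.5627761e-01  5.3774603e+02 -2.6472601e+02] 2
[ 0.48347381 -0.36592638] 286
tray ((534.1910400390625, -302.5848693847656), (210.1939697265625, 270.91607666015625), 5.430171012878418)
top tote [[0.49, -0.059, 0.05], [0.66, 0.09, 0.065]] ((574.7415161132812, 15.91141128540039), (150.46243286132812, 170.38653564453125), 89.85334014892578)
jar [0.4   0.014 0.085]
tray [[0.418, -0.442, 0.024], [0.645, -0.162, 0.035]]
scene tote [[0.492, -0.059, 0.05], [0.663, 0.092, 0.063]] ((577.3936767578125, 16.842269897460938), (174.57919311523438, 153.2708282470703), 0.18696220219135284)
jar [0.405 0.014 0.082]
tray [[0.422, -0.441, 0.024], [0.65, -0.159, 0.035]]
```

```bash
python3 -c "
from h import *
need([.521,-.2505,.10],8.9)"
```

```text
t 1.2 tcp [ 0.4592 -0.2773  0.201 ] gap 0.999 F [-0.22  0.35  0.54] | shift [ 0.654 -0.166  1.009] turn [-0.      0.0002  0.0007] rows>= 3.0
```

```bash
python3 -m inch '[[-1,[0.4,-0.1,0.2],[0,0,0]],[-1,[0.65,-0.165,0.6],[0,0,0.0007]],[-1,[0.65,-0.165,1],[0,0,0.0007]],[-1,[0.65,-0.165,1],[0,0,0.0007]]]' 40 ; python3 -c "
from h import *
need([.521,-.2505,.0085],8.9)"
```

```text
t: 1.6
tcp_pos: [0.5174, -0.2506, 0.0969]
tool_rot: [0.997, 0.076, -0.004, -0.003]
force: [-1.3, 0.4, 0.1]
finger_gap: 0.999
t 1.6 tcp [ 0.5174 -0.2506  0.0969] gap 0.999 F [-1.3   0.42  0.1 ] | shift [0.043 0.011 0.883] turn [-0.0011  0.0012 -0.0006] rows>= 2.0
```

```bash
python3 -m inch '[[-1,[0,0,0.3],[0,0,0]],[-1,[0,0,0.6],[0,0,0]],[-1,[0,0,0.75],[0,0,0]],[-1,[0,0,0.75],[0,0,0]],[-1,[0,0,0.75],[0,0,0]]]' ; python3 -c "
from h import *
need([.521,-.2505,.0085],8.9)"
```

```text
t: 2.1
tcp_pos: [0.5212, -0.2524, 0.0277]
tool_rot: [0.997, 0.076, 0.001, 0.001]
force: [-0.8, 0.1, -0.1]
finger_gap: 1.003
t 2.1 tcp [ 0.5212 -0.2524  0.0277] gap 1.003 F [-0.75  0.09 -0.12] | shift [ 0.001 -0.02   0.192] turn [ 0.0003 -0.0002 -0.0006] rows>= 1.0
```

```bash
python3 -m inch '[[-1,[0,-0.02,0.1],[0,0,0]],[-1,[0,-0.02,0.18],[0,0,0]],[-1,[0,-0.02,0.18],[0,0,0]],[0.3,[0,-0.02,0.18],[0,0,0]],[1,[0,-0.02,0.18],[0,0,0]],[1,[0,-0.02,0.18],[0,0,0]],[1,[0,-0.02,0.18],[0,0,0]],[1,[0,-0.02,0.18],[0,0,0]],[1,[0,-0.02,0.18],[0,0,0]],[1,[0,-0.02,0.18],[0,0,0]]]' 40; python3 -c "
from h import *
need([.521,-.2505,.0085],8.9)"
```

```text
t: 3.1
tcp_pos: [0.5208, -0.2493, 0.0087]
tool_rot: [0.997, 0.076, 0.0, 0.0]
force: [0.5, 0.2, 3.5]
finger_gap: 0.271
t 3.1 tcp [ 0.5208 -0.2493  0.0087] gap 0.271 F [0.5  0.23 3.45] | shift [0.001 0.013 0.002] turn [ 0.0001 -0.0001 -0.0004] rows>= 1.0
```

```bash
python3 -m inch '[[1,[0,0,-0.2],[0,0,0]],[1,[0,0,-0.6],[0,0,0]],[1,[0,0,-1],[0,0,0]],[1,[0,0,-1],[0,0,0]]]' ; python3 -c "
from h import *
need([.576,.0165,.11],0)"
```

```text
t: 3.5
tcp_pos: [0.5234, -0.2511, 0.1131]
tool_rot: [0.997, 0.076, 0.004, 0.003]
force: [1.2, -1.4, 0.2]
finger_gap: 0.269
t 3.5 tcp [ 0.5234 -0.2511  0.1131] gap 0.269 F [ 1.15 -1.44  0.22] | shift [ 0.927 -2.565  0.019] turn [ 0.0011 -0.0013  0.0243] rows>= 6.0
```

```bash
python3 -m inch '[[1,[0.1,-0.4,0],[0,0,0]],[1,[0.3,-0.85,0],[0,0,0]]]'; python3 -m inch '[[1,[0.2,-0.45,0],[0,0,0]],[1,[0.35,-0.85,0],[0,0,0]]]'; python3 -m inch '[[1,[0.1,-0.45,0],[0,0,0.012]],[1,[0.25,-0.8,0],[0,0,0.024]],[1,[0.25,-0.8,0],[0,0,0.024]],[1,[0.25,-0.8,0],[0,0,0.024]]]'; python3 -c "
from h import *
need([.576,.0165,.013],0)
p,d=snapshot('wrist');cv2.imwrite('pics/w2.png',p)"
```

```text
t: 3.7
tcp_pos: [0.5362, -0.161, 0.1078]
tool_rot: [0.997, 0.074, -0.0, -0.0]
force: [1.4, 0.2, -0.7]
finger_gap: 0.271
t: 3.9
tcp_pos: [0.5585, -0.069, 0.1073]
tool_rot: [0.997, 0.076, -0.001, -0.0]
force: [1.2, -0.4, -0.0]
finger_gap: 0.274
t: 4.3
tcp_pos: [0.5707, 0.0126, 0.1073]
tool_rot: [1.0, 0.003, -0.001, 0.0]
force: [-0.5, 0.2, -0.3]
finger_gap: 0.274
t 4.3 tcp [0.5707 0.0126 0.1073] gap 0.274 F [-0.46  0.2  -0.34] | shift [ 0.055 -0.038  0.943] turn [0.     0.0003 0.0008] rows>= 2.0
```

View pics/w2.png

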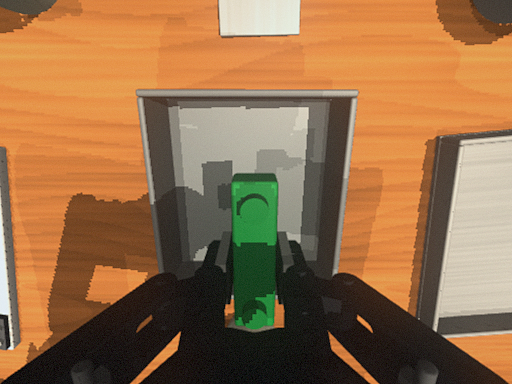

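The bar is held straight at (254,250), over the middle of the tote. I'll lower it, open partway, and lift.

```bash
python3 -m inch '[[1,[0.05,-0.04,0.4],[0,0,0]],[1,[0.05,-0.04,0.75],[0,0,0]],[1,[0.05,-0.04,0.95],[0,0,0]],[1,[0.05,-0.04,0.95],[0,0,0]],[1,[0.05,-0.04,0.95],[0,0,0]]]'; python3 -c "
from h import *
need([.576,.0165,.010],0)"
```

```text
t: 4.85
tcp_pos: [0.5761, 0.0143, 0.0132]
tool_rot: [1.0, 0.0, -0.001, -0.0]
force: [0.1, 0.7, -0.5]
finger_gap: 0.272
t 4.85 tcp [0.5761 0.0143 0.0132] gap 0.272 F [ 0.07  0.67 -0.51] | shift [-0.001 -0.022  0.032] turn [-0.      0.0002  0.    ] rows>= 1.0
```

```bash
python3 -m inch '[[1,[0,0,0.025],[0,0,0]],[1,[0,0,0.035],[0,0,0]],[0.1,[0,0,0.035],[0,0,0]],[0.1,[0,0,0.035],[0,0,0]],[0.1,[0,0,0.035],[0,0,0]],[0.1,[0,0,0.035],[0,0,0]],[0,[0,0,-0.3],[0,0,0]],[-0.2,[0,0,-0.8],[0,0,0]],[-0.5,[0,0,-1],[0,0,0]],[-1,[0,0,-1],[0,0,0]]]'; python3 -c "
from h import *
need([.52,-.357,.115],10.3)
p,d=snapshot('wrist');cv2.imwrite('pics/w3.png',p)"
```

```text
t: 5.85
tcp_pos: [0.579, 0.0155, 0.117]
tool_rot: [1.0, 0.001, 0.004, 0.001]
force: [-0.2, -0.3, -0.5]
finger_gap: 0.896
t 5.85 tcp [0.579  0.0155 0.117 ] gap 0.896 F [-0.16 -0.31 -0.52] | shift [-0.598  3.723  0.02 ] turn [ 0.0003 -0.0012 -0.0282] rows>= 8.0
```

View pics/w3.png

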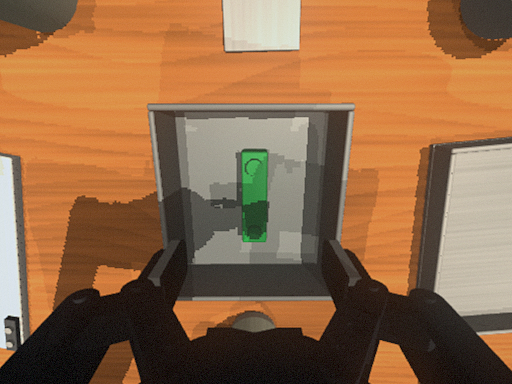

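The bar lies flat in the tote at (254,195). Next, the vane.

```bash
python3 -m inch '[[-1,[-0.1,0.45,-0.2],[0,0,0]],[-1,[-0.3,0.95,-0.4],[0,0,0]]]'; python3 -m inch '[[-1,[-0.1,0.45,0],[0,0,0]],[-1,[-0.3,0.95,0],[0,0,0]]]';python3 -m inch '[[-1,[-0.1,0.45,0],[0,0,0]],[-1,[-0.3,0.95,0],[0,0,0]]]';python3 -m inch '[[-1,[-0.1,0.45,0],[0,0,-0.02]],[-1,[-0.3,0.87,0],[0,0,-0.028]],[-1,[-0.3,0.87,0],[0,0,-0.028]],[-1,[-0.3,0.87,0],[0,0,-0.028]],[-1,[-0.3,0.87,0],[0,0,-0.028]]]'
python3 - <<'E'
from h import *
need([.533,-.3573,.115],10.4)
ci=camera_info("wrist");p,d=snapshot("wrist");cv2.imwrite("pics/w4.png",p)
P=cloud(ci,d);m=green(p)>0
Z=P[...,2]
t=m&(Z>.058)&(Z<.066)&(P[...,1]<-.28)&(P[...,1]>-.45)
k,lab,st,ce=cv2.connectedComponentsWithStats(t.astype(np.uint8))
C=[]
for i in range(1,k):
    if st[i,4]<150: continue
    uv=np.argwhere(lab==i)[:,::-1];q=ray(ci,uv,.061)[:,:2].astype(np.float32)*1000;r=cv2.minAreaRect(q);print(st[i],r);C.append(r[0])
C=np.array(C);print(C.mean(0)); 
b=m&(Z>.05)&(Z<.058)&(P[...,1]<-.28)&(P[...,1]>-.45)
uv=np.argwhere(b)[:,::-1];q=ray(ci,uv,.055)[:,:2]*1000
q=q[abs(q[:,0]-533)<40]; l=cv2.fitLine(q.astype(np.float32),cv2.DIST_HUBER,0,.01,.01).ravel();print("blade",l,np.degrees(np.arctan2(l[1],l[0])))
E
```

```text
t: 6.1
tcp_pos: [0.5488, -0.0724, 0.1494]
tool_rot: [1.0, 0.003, -0.001, -0.0]
force: [0.7, -0.2, 1.0]
finger_gap: 1.002
t: 6.3
tcp_pos: [0.5205, -0.1653, 0.1498]
tool_rot: [1.0, 0.002, -0.0, -0.0]
force: [0.6, -0.1, -0.9]
finger_gap: 1.0
t: 6.5
tcp_pos: [0.4915, -0.2568, 0.149]
tool_rot: [1.0, 0.001, -0.001, -0.001]
force: [1.0, -1.5, -0.6]
finger_gap: 1.003
t: 7.0
tcp_pos: [0.4621, -0.3409, 0.1493]
tool_rot: [0.996, 0.089, -0.001, -0.002]
force: [-0.3, 1.4, -0.6]
finger_gap: 0.998
t 7.0 tcp [ 0.4621 -0.3409  0.1493] gap 0.998 F [-0.3   1.35 -0.62] | shift [0.669 0.289 0.341] turn [-0.0005  0.0002 -0.0005] rows>= 2.0
[258  49  63  10 615] ((583.296630859375, -346.70941162109375), (6.300817489624023, 48.48931884765625), 10.167550086975098)
[258 176  55   8 419] ((483.3746032714844, -365.2004089355469), (6.5071258544921875, 48.56270217895508), 10.244224548339844)
[ 533.33561707 -355.95491028]
blade [ 9.8229754e-01  1.8732750e-01  5.3494818e+02 -3.5616449e+02] 10.796861
```

View pics/w4.png

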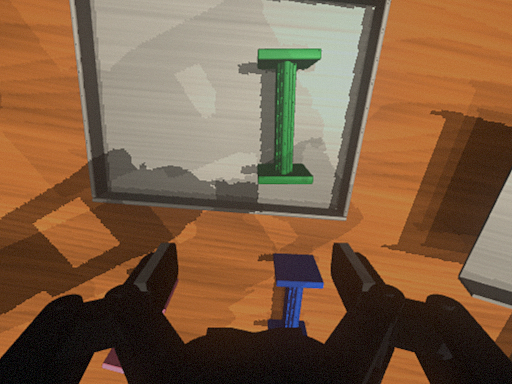

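Platform tops are at (289,57) and (285,178) in this view. That puts the vane centre at (0.533,-0.3565), yaw about 10.4°, and the platform spacing of about 101.6 mm matches the expected 102.

```bash
python3 -m inch '[[-1,[0.35,0.15,0],[0,0,0]],[-1,[0.67,0.285,0.1],[0,0,-0.0005]],[-1,[0.67,0.285,0.4],[0,0,-0.0005]],[-1,[0.67,0.285,0.7],[0,0,-0.0005]],[-1,[0.67,0.285,0.7],[0,0,-0.0005]],[-1,[0.67,0.285,0.7],[0,0,-0.0005]]]' 24 ; python3 -c "
from h import *
need([.5333,-.3565,.0143],10.4)"
```

```text
t: 7.65
tcp_pos: [0.5338, -0.3571, 0.0803]
tool_rot: [0.996, 0.091, -0.001, -0.001]
force: [0.4, 1.0, -0.3]
finger_gap: 0.995
t 7.65 tcp [ 0.5338 -0.3571  0.0803] gap 0.995 F [ 0.38  1.   -0.31] | shift [-0.003 -0.006  0.66 ] turn [-0.0003  0.0002  0.0002] rows>= 2.0
```

```bash
python3 -m inch '[[-1,[0,0,0.25],[0,0,0]],[-1,[0,0,0.5],[0,0,0]],[-1,[0,0,0.66],[0,0,0]],[-1,[0,0,0.66],[0,0,0]],[0,[0,0,0.66],[0,0,0]],[0.4,[0,0,0.66],[0,0,0]],[0.7,[0,0,0.66],[0,0,0]],[1,[0,0,0.66],[0,0,0]],[1,[0,0,0.66],[0,0,0]],[1,[0,0,0.66],[0,0,0]],[1,[0,0,0.66],[0,0,0]],[1,[0,0,0.66],[0,0,0]]]' 24 ; python3 -c "
from h import *
need([.5333,-.3565,.0143],10.4)
p,d=snapshot('wrist');cv2.imwrite('pics/w5.png',p)"
```

```text
t: 8.85
tcp_pos: [0.5338, -0.3589, 0.0154]
tool_rot: [0.996, 0.09, 0.0, 0.0]
force: [-0.5, 0.7, 5.5]
finger_gap: 0.181
t 8.85 tcp [ 0.5338 -0.3589  0.0154] gap 0.181 F [-0.55  0.69  5.49] | shift [-0.    -0.024  0.011] turn [ 0.0001 -0.0001 -0.0001] rows>= 1.0
```

View pics/w5.png

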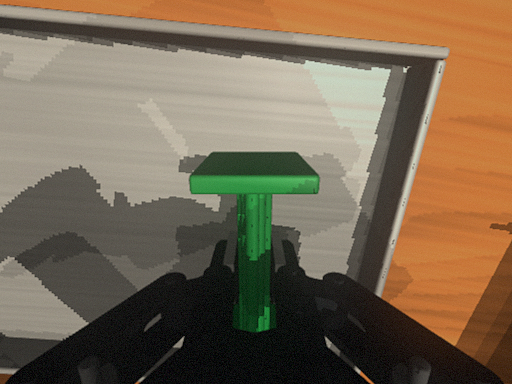

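```bash
python3 -m inch '[[1,[0,0,-0.1],[0,0,0]],[1,[0,0,-0.35],[0,0,0]],[1,[0,0,-0.7],[0,0,0]],[1,[0,0,-1],[0,0,0]],[1,[0,0,-1],[0,0,0]]]'; python3 -m inch '[[1,[-0.1,-0.35,-0.2],[0,0,0.01]],[1,[-0.2,-0.75,-0.35],[0,0,0.015]],[1,[-0.25,-0.98,-0.35],[0,0,0.029]],[1,[-0.25,-0.98,-0.35],[0,0,0.029]]]'; python3 -c "
from h import *
need([.467,.3429,.145],-12)
print(sense()['q'])
p,d=snapshot('wrist');cv2.imwrite('pics/w6.png',p)"
```

```text
t: 9.4
tcp_pos: [0.536, -0.3612, 0.1194]
tool_rot: [0.996, 0.09, 0.003, 0.004]
force: [0.8, -0.3, -1.2]
finger_gap: 0.184
t: 9.8
tcp_pos: [0.4884, -0.2626, 0.1488]
tool_rot: [1.0, -0.0, -0.002, -0.002]
force: [0.6, -1.2, -1.0]
finger_gap: 0.182
t 9.8 tcp [ 0.4884 -0.2626  0.1488] gap 0.182 F [ 0.61 -1.18 -1.05] | shift [-0.214 -6.055  0.066] turn [-0.0006  0.0008  0.0333] rows>= 13.0
[-6.94993827e-01  5.47754997e-01  1.68448683e+00  3.77869324e-04
  9.15864547e-01  8.75580760e-01]
```

View pics/w6.png

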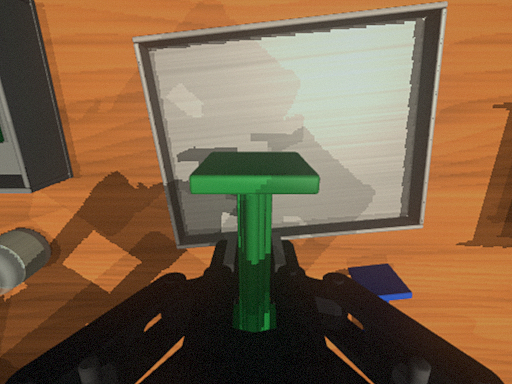

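The vane is firmly held and level, with its platform at (254,180) in the same place as at pickup. Now I'll carry it across.

```bash
for r in a; do python3 -m inch '[[1,[0,-0.4,0],[0,0,0]],[1,[0,-0.85,0],[0,0,0]],[1,[0,-1,0],[0,0,0]]]' >/dev/null; python3 -m inch '[[1,[0,-0.45,0],[0,0,0]],[1,[0,-0.9,0],[0,0,0]],[1,[0,-1,0],[0,0,0]]]'>/dev/null; python3 -m inch '[[1,[0,-0.45,0],[0,0,0]],[1,[0,-0.9,0],[0,0,0]],[1,[0,-1,0],[0,0,0]]]'>/dev/null; python3 -m inch '[[1,[0,-0.45,0],[0,0,0]],[1,[0,-0.9,0],[0,0,0]],[1,[0,-1,0],[0,0,0]]]'>/dev/null; python3 -m inch '[[1,[0,-0.45,0],[0,0,0]],[1,[0,-0.9,0],[0,0,0]],[1,[0,-1,0],[0,0,0]]]'; done;  python3 -c "
from h import *
need([.467,.3429,.145],-12)"
```

```text
t: 11.35
tcp_pos: [0.4936, 0.2355, 0.1495]
tool_rot: [1.0, 0.001, 0.001, -0.0]
force: [0.5, -0.6, -1.8]
finger_gap: 0.18
t 11.35 tcp [0.4936 0.2355 0.1495] gap 0.18 F [ 0.48 -0.56 -1.76] | shift [-0.264 -1.075  0.045] turn [-0.0002 -0.0004  0.0336] rows>= 3.0
```

```bash
python3 -m inch '[[1,[-0.1,-0.4,0],[0,0,0.01]],[1,[-0.26,-0.8,0],[0,0,0.025]],[1,[-0.26,-1,0],[0,0,0.033]],[1,[-0.26,-1,0],[0,0,0.033]],[1,[-0.26,-1,0],[0,0,0.033]]]';  python3 - <<'E'
from h import *
need([.467,.3429,.145],-12)
for n in("wrist","top","scene"):
    ci=camera_info(n);p,d=snapshot(n);cv2.imwrite(f"pics/{n}7.png",p);np.save(f"pics/{n}7.npy",d)
    if n=="wrist":
        import pickle;pickle.dump(ci,open("pics/w7.pkl","wb"))
E
```

```text
t: 11.85
tcp_pos: [0.467, 0.3319, 0.1492]
tool_rot: [0.995, -0.104, 0.0, 0.001]
force: [-0.3, -0.4, -2.2]
finger_gap: 0.183
t 11.85 tcp [0.467  0.3319 0.1492] gap 0.183 F [-0.26 -0.43 -2.21] | shift [-0.023 -0.108  0.042] turn [ 0.0002 -0.0001  0.0003] rows>= 1.0
```

View pics/wrist7.png

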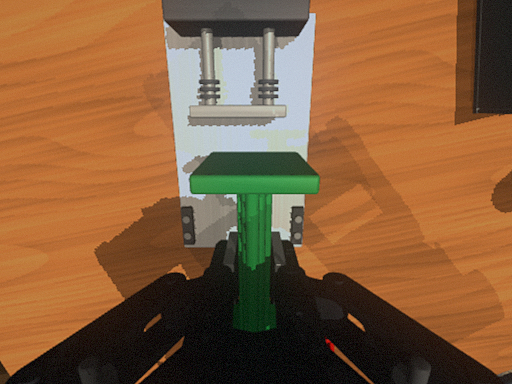

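View pics/scene7.png

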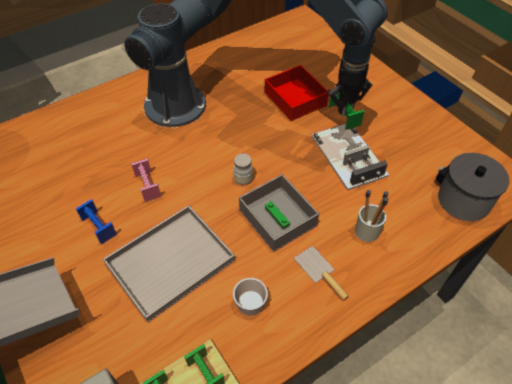

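Run:
```python
from h import *
import pickle
ci=pickle.load(open("pics/w7.pkl","rb"));p=cv2.imread("pics/wrist7.png");d=np.load("pics/wrist7.npy");P=cloud(ci,d);Z=P[...,2];m=green(p)>0
s=sense();tz=s["tcp_pos"];yaw=np.radians(-12)
def fr(q,o=(.511,.3335)):
    q=q-np.array(o);c,s_=np.cos(yaw),np.sin(yaw);return np.c_[q[:,0]*c+q[:,1]*s_,-q[:,0]*s_+q[:,1]*c]*1000
uvg=np.argwhere(m&(Z>.17));q=P[uvg[:,0],uvg[:,1]];print("vane top z",np.percentile(q[:,2],[50,98]),"exp",tz[2]+.0456)
t=m&(Z>tz[2]+.041);uv=np.argwhere(t)[:,::-1];
k,lab,st,ce=cv2.connectedComponentsWithStats(t.astype(np.uint8))
for i in range(1,k):
    if st[i,4]>200:
        q=ray(ci,np.argwhere(lab==i)[:,::-1],tz[2]+.0456)[:,:2];r=cv2.minAreaRect((q*1000).astype(np.float32));print("platform",st[i],r,fr(np.array([r[0]])/1000))
hsv=cv2.cvtColor(p,cv2.COLOR_BGR2HSV)
t=(~m)&(Z>.056)&(Z<.072);f=fr(P[...,:2].reshape(-1,2)).reshape(Z.shape+(2,))
a=t&(f[...,0]>20)&(f[...,0]<48)&(abs(f[...,1])<50)
q=ray(ci,np.argwhere(a)[:,::-1],.063)[:,:2];r=cv2.minAreaRect((q*1000).astype(np.float32));print("fence",a.sum(),r,fr(np.array([r[0]])/1000),"z",np.percentile(Z[a],[5,50,95]))
b=(hsv[...,1]<60)&(hsv[...,2]>120)&(abs(Z-.012)<.006)&(abs(f[...,0])<130)&(abs(f[...,1])<85)
# bed side edges: max/min y at rows
fb=ray(ci,np.argwhere(b)[:,::-1],.012)[:,:2];fb=fr(fb)
E=[]
for lo in range(-110,90,10):
    w=fb[(fb[:,0]>=lo)&(fb[:,0]<lo+10)]
    if len(w)>20:E.append((lo+5,np.percentile(w[:,1],.5),np.percentile(w[:,1],99.5)))
print(np.round(E,1).tolist())
print("tool in fixture",fr(tz[None,:2]))
```

```text
vane top z [0.18939749 0.19611615] exp 0.19499219422825836
platform [ 190  174  130   21 2441] ((517.2047119140625, 321.1915283203125), (48.889320373535156, 7.8955817222595215), 78.07310485839844) [[  8.62819923 -10.7494699 ]]
fence 1182 ((543.7593383789062, 328.9677429199219), (79.28296661376953, 9.432198524475098), 78.09519958496094) [[32.98577747  2.37783304]] z [0.06189965 0.06312854 0.0642851 ]
[[-105.0, -53.1, 56.9], [-95.0, -52.5, 57.1], [-85.0, -52.9, 57.2], [-75.0, -52.8, 57.3], [-65.0, -66.3, 70.7], [-55.0, -66.5, 71.0], [-45.0, 59.8, 71.3], [-35.0, 56.4, 71.3], [-25.0, 47.5, 71.4], [-15.0, -66.9, 71.4], [-5.0, -66.0, 70.8], [5.0, -66.1, 70.9], [15.0, -66.1, 70.9], [25.0, -66.6, 71.1], [35.0, -66.4, 71.5], [45.0, -66.3, 71.3], [55.0, -66.1, 71.3], [65.0, -66.0, 71.3], [75.0, -66.2, 71.3], [85.0, -66.3, 71.4]]
tool in fixture [[-42.86126916 -11.31259227]]
```

Wrist view: the fence top edge is at (237,111) and the vane's front platform at (254,180). Their yaws agree within 0.1°, with about 15 mm of gap. The vane needs about +13 mm in the fixture's y.

```bash
python3 -m inch '[[1,[0,-0.128,0.2],[0,0,0.0003]],[1,[0,-0.128,0.5],[0,0,0.0003]],[1,[0,-0.128,0.8],[0,0,0.0003]],[1,[0,-0.128,0.95],[0,0,0.0003]],[1,[0,-0.128,0.95],[0,0,0.0003]],[1,[0,-0.128,0.95],[0,0,0.0003]]]'
cat > meas.py <<'E'
from h import *
import sys,time
tag=sys.argv[1]
s=sense();tz=s["tcp_pos"];ci=camera_info("wrist");p,d=snapshot("wrist");cv2.imwrite(f"pics/w{tag}.png",p);P=cloud(ci,d);Z=P[...,2];m=green(p)>0
yaw=np.radians(-12)
def fr(q,o=(.511,.3335)):
    q=q-np.array(o);c,s_=np.cos(yaw),np.sin(yaw);return np.c_[q[:,0]*c+q[:,1]*s_,-q[:,0]*s_+q[:,1]*c]*1000
f=fr(P[...,:2].reshape(-1,2)).reshape(Z.shape+(2,))
zt=tz[2]+.0456
a=m&(Z>zt-.004)
k,lab,st,ce=cv2.connectedComponentsWithStats(a.astype(np.uint8));i=1+np.argmax(st[1:,4])
u=np.argwhere(lab==i)[:,::-1];q=ray(ci,u,zt)[:,:2];r=cv2.minAreaRect((q*1000).astype(np.float32));print("platform",np.round(r[1],1),round(r[2],2),fr(np.array([r[0]])/1000).round(1),"z",np.median(P[lab==i][:,2]).round(4),"exp",zt.round(4))
fx=(~m)&(Z>.056)&(Z<.072)&(f[...,0]>20)&(f[...,0]<72)&(abs(f[...,1])<50)
q=ray(ci,np.argwhere(fx)[:,::-1],.063)[:,:2];F=fr(q)
lo=np.percentile(F[:,0],1);k=F[:,0]<lo+12;r=cv2.minAreaRect((q[k]*1000).astype(np.float32));print("fence",k.sum(),np.round(r[1],1),round(r[2],2),fr(np.array([r[0]])/1000).round(1))
print("tool in fixture",fr(tz[None,:2]).round(2),"z",tz[2].round(4))
c=np.array([np.cos(yaw),np.sin(yaw)]);print("F along fence",(s["force"][:2]@c).round(2),"lat",(-s["force"][0]*c[1]+s["force"][1]*c[0]).round(2),"Fz",s["force"][2].round(2))
need([.467,.3429,.0224],-12)
E
python3 meas.py 8
```

```text
t: 12.6
tcp_pos: [0.4694, 0.3448, 0.0548]
tool_rot: [0.994, -0.106, 0.0, 0.0]
force: [-0.9, 0.4, -1.1]
finger_gap: 0.183
platform [48.9  7.9] 77.86 [[8.6 2.2]] z 0.1007 exp 0.1004
fence 3475 [79.3  9.9] 78.28 [[33.2  2.6]]
tool in fixture [[-43.06   2.42]] z 0.0548
F along fence -0.96 lat 0.24 Fz -1.06
t 12.65 tcp [0.4698 0.3453 0.0555] gap 0.183 F [ 0.5   0.14 -0.68] | shift [-0.023  0.029  0.331] turn [-0.0001 -0.0002 -0.0003] rows>= 1.0
```

View pics/w8.png

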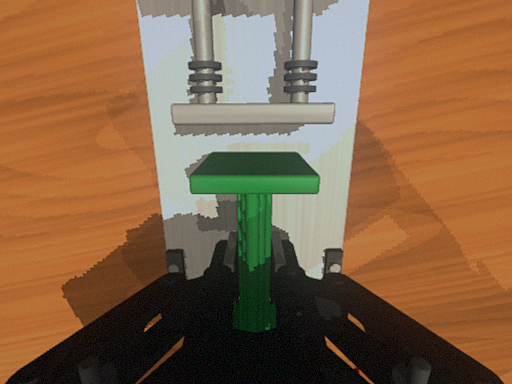

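```bash
python3 -m inch '[[1,[0,0,0.12],[0,0,0]],[1,[0,0,0.22],[0,0,-0.0005]],[1,[0,0,0.29],[0,0,-0.0005]],[1,[0,0,0.29],[0,0,-0.0005]],[1,[0,0,0.29],[0,0,-0.0005]]]'
python3 meas.py 9;python3 meas.py 9b
```

```text
t: 13.15
tcp_pos: [0.4685, 0.3456, 0.0253]
tool_rot: [0.995, -0.103, -0.0, 0.0]
force: [-0.2, -1.1, -1.2]
finger_gap: 0.187
platform [48.9  7.9] 78.11 [[7.6 3. ]] z 0.0711 exp 0.0709
fence 5617 [79.1  9.4] 78.12 [[33.2  2.7]]
tool in fixture [[-44.09   2.98]] z 0.0253
F along fence -0.02 lat -1.1 Fz -1.23
t 13.2 tcp [0.4687 0.3457 0.0256] gap 0.185 F [ 0.95  0.02 -1.35] | shift [-0.011  0.031  0.032] turn [-0.     -0.      0.0004] rows>= 1.0
platform [48.9  8.7] 78.11 [[7.8 3.1]] z 0.0714 exp 0.0712
fence 5653 [79.1  9.8] 78.12 [[33.2  2.7]]
tool in fixture [[-43.87   3.15]] z 0.0256
F along fence 0.93 lat 0.22 Fz -1.35
t 13.25 tcp [0.4689 0.3458 0.0258] gap 0.183 F [-0.38  0.42 -1.47] | shift [-0.013  0.032  0.034] turn [-0.0001 -0.0001  0.0004] rows>= 1.0
```

View pics/w9.png

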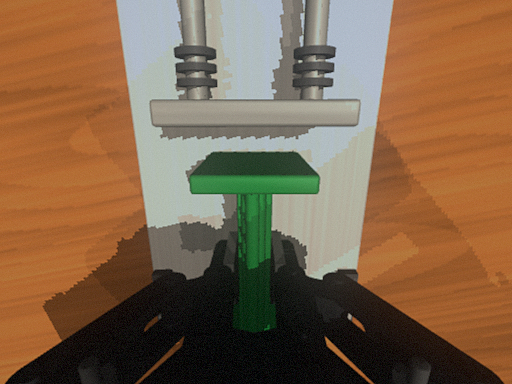

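```bash
python3 -m inch '[[1,[0,0.003,0.01],[0,0,0]],[1,[0,0.003,0.02],[0,0,0]],[1,[0,0.003,0.025],[0,0,0]],[1,[0,0.003,0.025],[0,0,0]]]';python3 -m inch '[[1,[0,0,0.005],[0,0,0]],[1,[0,0,0.005],[0,0,0]]]';python3 -m inch '[[1,[0,0,0.005],[0,0,0]],[1,[0,0,0.005],[0,0,0]]]'
```

```text
t: 13.65
tcp_pos: [0.4686, 0.3453, 0.0231]
tool_rot: [0.995, -0.103, -0.0, -0.0]
force: [-0.3, 0.4, -1.4]
finger_gap: 0.185
t: 13.85
tcp_pos: [0.4686, 0.3453, 0.0226]
tool_rot: [0.995, -0.104, -0.0, 0.0]
force: [-0.5, -0.5, -1.4]
finger_gap: 0.181
t: 14.05
tcp_pos: [0.4687, 0.3454, 0.0223]
tool_rot: [0.995, -0.103, 0.0, -0.0]
force: [0.6, -1.0, 0.0]
finger_gap: 0.182
```

```bash
python3 -m inch '[[1,[0,0,0.003],[0,0,0]],[1,[0,0,0.003],[0,0,0]]]';python3 -m inch '[[1,[0,0,0],[0,0,0]],[1,[0,0,0],[0,0,0]]]'; python3 meas.py 10
```

```text
t: 14.25
tcp_pos: [0.4687, 0.3453, 0.0223]
tool_rot: [0.995, -0.103, 0.0, -0.0]
force: [-1.0, -0.3, 3.4]
finger_gap: 0.188
t: 14.45
tcp_pos: [0.4687, 0.3454, 0.0223]
tool_rot: [0.995, -0.103, 0.0, -0.0]
force: [-0.9, -1.5, 4.8]
finger_gap: 0.186
platform [48.9  8.7] 77.1 [[7.8 2.7]] z 0.0682 exp 0.0679
fence 5994 [79.1  9.9] 78.12 [[33.2  2.7]]
tool in fixture [[-43.83   2.82]] z 0.0223
F along fence -0.53 lat -1.62 Fz 4.79
t 14.5 tcp [0.4687 0.3454 0.0223] gap 0.186 F [-1.82 -1.73  5.07] | shift [-0.012  0.028 -0.001] turn [-0.     -0.      0.0004] rows>= 1.0
```

```bash
python3 -m inch '[[1,[0,0,-0.003],[0,0,0]],[1,[0.03,0,-0.003],[0,0,0]],[1,[0.06,0,-0.003],[0,0,0]],[1,[0.09,0,-0.003],[0,0,0]],[1,[0.12,0,-0.003],[0,0,0]],[1,[0.12,0,-0.003],[0,0,0]]]'
cat >> meas.py <<'E'
def edge(mask,z,side):
    # front boundary: smallest row per column (side=-1) or largest (+1)
    cols=np.where(mask.any(0))[0];cols=cols[6:-6]
    rows=[np.where(mask[:,c])[0][0 if side<0 else -1]+(-.5 if side<0 else .5) for c in cols]
    g=fr(ray(ci,np.c_[cols,rows],z)[:,:2]);l=cv2.fitLine(g.astype(np.float32),cv2.DIST_HUBER,0,.01,.01).ravel()
    return np.degrees(np.arctan(-l[0]/l[1])).round(2),np.median(g[:,0]).round(2)
print("vane front edge yaw rel,x",edge(lab==i,zt,-1)); fm=np.zeros(Z.shape,bool);uu=np.argwhere(fx)[k if False else (F[:,0]<lo+12)];fm[uu[:,0],uu[:,1]]=1
print("fence back edge yaw rel,x",edge(fm,.063,-1))
E
python3 meas.py 11
```

```text
t: 15.1
tcp_pos: [0.4794, 0.3429, 0.0223]
tool_rot: [0.995, -0.104, -0.001, 0.0]
force: [-2.6, 0.5, 5.1]
finger_gap: 0.183
platform [48.9  7.9] 78.09 [[19.   2.7]] z 0.0682 exp 0.0679
fence 3543 [79.1 14.6] 78.09 [[25.7  2.7]]
tool in fixture [[-32.84   2.68]] z 0.0223
F along fence -2.63 lat -0.04 Fz 5.13
t 15.15 tcp [0.4794 0.3429 0.0223] gap 0.178 F [-2.24  0.24  5.54] | shift [-0.122  0.026 -0.   ] turn [0.0001 0.0003 0.0003] rows>= 1.0
vane front edge yaw rel,x (np.float32(-0.09), np.float64(22.34))
fence back edge yaw rel,x (np.float32(0.1), np.float64(33.23))
```

```bash
python3 -m inch '[[1,[0,0,-0.004],[0,0,0]],[1,[0.02,0,-0.004],[0,0,0]],[1,[0.04,0,-0.004],[0,0,0]],[1,[0.06,0,-0.004],[0,0,0]],[1,[0.08,0,-0.004],[0,0,0]],[1,[0.08,0,-0.004],[0,0,0]]]'; python3 meas.py 12
```

```text
t: 15.75
tcp_pos: [0.4883, 0.3411, 0.0223]
tool_rot: [0.995, -0.104, -0.0, 0.0]
force: [-2.6, 0.1, 2.3]
finger_gap: 0.182
platform [48.9  7.1] 78.1 [[27.6  2.7]] z 0.0682 exp 0.0679
fence 5824 [79.1 20.1] 78.1 [[31.6  2.7]]
tool in fixture [[-23.74   2.74]] z 0.0223
F along fence -2.57 lat -0.46 Fz 2.3
t 15.8 tcp [0.4883 0.3411 0.0224] gap 0.184 F [-1.92  0.51  1.23] | shift [-0.212  0.026 -0.   ] turn [0.     0.     0.0003] rows>= 1.0
vane front edge yaw rel,x (np.float32(0.1), np.float64(31.32))
fence back edge yaw rel,x (np.float32(0.1), np.float64(41.85))
```

View pics/w12.png

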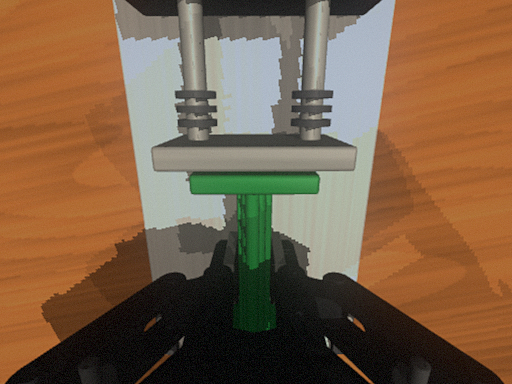

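Vane at (254,183) is touching the fence at (254,158). Both are square and centred, and the fence is pushed about 3 mm. Continuing slowly.

```bash
sed -i 's/(f\[...,0\]>20)/(f[...,0]>26)/; s/lo+12/lo+11.5/g' meas.py; python3 -m inch '[[1,[0.02,0,0],[0,0,0]],[1,[0.04,0,0],[0,0,0]],[1,[0.06,0,0],[0,0,0]],[1,[0.08,0,0],[0,0,0]],[1,[0.1,0,0],[0,0,0]],[1,[0.12,0,0],[0,0,0]],[1,[0.14,0,0],[0,0,0]],[1,[0.14,0,0],[0,0,0]],[1,[0.14,0,0],[0,0,0]]]'; python3 meas.py 13
```

```text
t: 16.7
tcp_pos: [0.4994, 0.3386, 0.0224]
tool_rot: [0.995, -0.103, -0.002, 0.0]
force: [-8.3, 3.9, 4.5]
finger_gap: 0.184
platform [48.9  7.5] 78.09 [[39.   2.8]] z 0.0682 exp 0.068
fence 5801 [79.1 24.9] 78.1 [[40.4  2.7]]
tool in fixture [[-12.38   2.62]] z 0.0224
F along fence -8.91 lat 2.07 Fz 4.54
t 16.75 tcp [0.4995 0.3386 0.0224] gap 0.184 F [-7.79  3.44  3.71] | shift [-0.327  0.025  0.001] turn [0.0002 0.0007 0.0003] rows>= 1.0
vane front edge yaw rel,x (np.float32(0.09), np.float64(42.59))
fence back edge yaw rel,x (np.float32(0.1), np.float64(53.06))
```

View pics/w13.png

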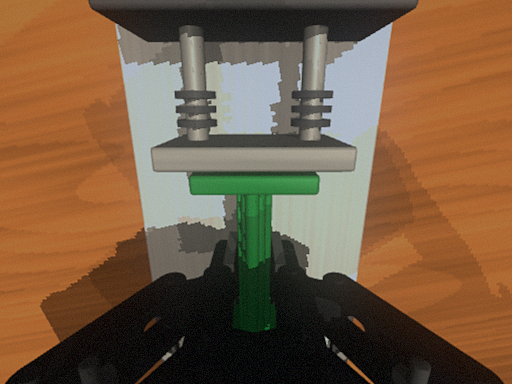

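```bash
python3 -m inch '[[1,[0.02,0,0],[0,0.0003,0]],[1,[0.04,0,0],[0,0.0005,0]],[1,[0.055,0,0],[0,0.0005,0]],[1,[0.06,0,0],[0,0.0005,0]],[1,[0.06,0,0],[0,0.0005,0]],[1,[0.06,0,0],[0,0.0005,0]],[1,[0.06,0,0],[0,0.0005,0]]]'; python3 meas.py 14
```

```text
t: 17.45
tcp_pos: [0.5035, 0.3378, 0.0223]
tool_rot: [0.995, -0.104, -0.002, 0.001]
force: [-11.6, 5.5, 6.5]
finger_gap: 0.186
platform [48.9  7.5] 78.06 [[43.1  2.8]] z 0.0682 exp 0.0679
fence 2756 [79.1 22.2] 78.07 [[40.1  2.8]]
tool in fixture [[-8.25  2.59]] z 0.0223
F along fence -12.48 lat 2.93 Fz 6.52
t 17.5 tcp [0.5035 0.3378 0.0224] gap 0.181 F [-11.16   5.04   4.6 ] | shift [-0.367  0.025  0.001] turn [0.0003 0.0007 0.0003] rows>= 1.0
vane front edge yaw rel,x (np.float32(0.06), np.float64(46.68))
fence back edge yaw rel,x (np.float32(0.07), np.float64(51.39))
```

```bash
cat > fe.py <<'E'
from h import *
yaw=np.radians(-12)
def fr(q,o=(.511,.3335)):
    q=q-np.array(o);c,s_=np.cos(yaw),np.sin(yaw);return np.c_[q[:,0]*c+q[:,1]*s_,-q[:,0]*s_+q[:,1]*c]*1000
def go(n,ci,p,d):
    P=cloud(ci,d);Z=P[...,2];m=green(p)>0
    f=fr(P[...,:2].reshape(-1,2)).reshape(Z.shape+(2,))
    base=(~m)&(abs(f[...,1]-2)<34)
    for nm,zl,zh,xl,xh in(("fence",.061,.066,15,75),("block",.0595,.066,85,130)):
        a=base&(Z>zl)&(Z<zh)&(f[...,0]>xl)&(f[...,0]<xh)
        if a.sum()<20: print(n,nm,"few");continue
        g=fr(ray(ci,np.argwhere(a)[:,::-1],.0625)[:,:2]);print(n,nm,a.sum(),"x 2/50/98%",np.percentile(g[:,0],[2,50,98]).round(1))
import pickle
ci=pickle.load(open("pics/w7.pkl","rb"));go("w rest",ci,cv2.imread("pics/wrist7.png"),np.load("pics/wrist7.npy"))
for n in("scene","top"):go(n+" rest",camera_info(n),cv2.imread(f"pics/{n}7.png"),np.load(f"pics/{n}7.npy"))
for n in("wrist","scene","top"):
    ci=camera_info(n);p,d=snapshot(n);go(n+" now",ci,p,d);cv2.imwrite(f"pics/{n}15.png",p)
    if n=="scene":cv2.imwrite(f"pics/s15.png",cv2.resize(p[90:200,290:420],None,fx=5,fy=5,interpolation=cv2.INTER_CUBIC))
E
python3 fe.py
```

```text
w rest fence 999 x 2/50/98% [29.  33.1 37.7]
w rest block 1959 x 2/50/98% [ 97.5 104.5 110.9]
scene rest fence 25 x 2/50/98% [31.3 35.2 39.3]
scene rest block 57 x 2/50/98% [102.3 112.2 119.9]
top rest fence few
top rest block 70 x 2/50/98% [ 98.1 105.8 115.3]
wrist now fence 4809 x 2/50/98% [46.3 51.9 56.9]
wrist now block 5098 x 2/50/98% [ 97.5 101.  104.4]
scene now fence 27 x 2/50/98% [45.4 52.4 60.5]
scene now block 61 x 2/50/98% [102.3 109.  118.6]
top now fence 25 x 2/50/98% [39.4 51.4 55.9]
top now block 68 x 2/50/98% [ 97.5 108.  115.3]
```

View pics/s15.png

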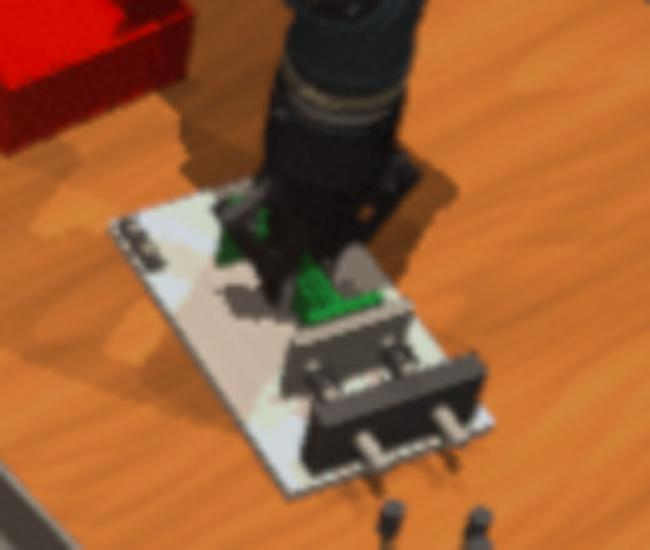

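View pics/wrist15.png

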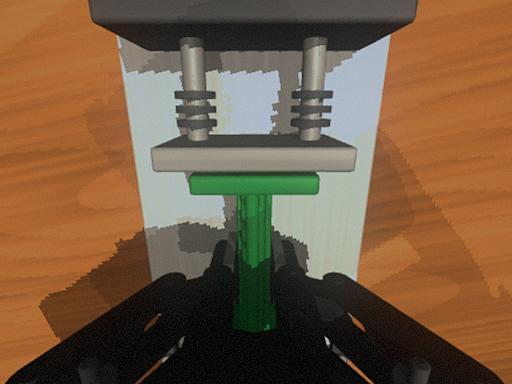

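Scene and wrist views agree that the fence is pushed about 19 mm, flush with the vane. I'll add about 1 mm and ease the downward press slightly.

```bash
python3 -m inch '[[1,[0.007,0,-0.002],[0,0,0]],[1,[0.014,0,-0.003],[0,0,0]],[1,[0.014,0,-0.003],[0,0,0]],[1,[0.014,0,-0.003],[0,0,0]],[1,[0.014,0,-0.003],[0,0,0]]]'; python3 meas.py 16; python3 fe.py | grep now
```

```text
t: 18.15
tcp_pos: [0.5046, 0.3375, 0.0224]
tool_rot: [0.995, -0.104, -0.003, 0.001]
force: [-10.9, 6.1, 4.4]
finger_gap: 0.184
platform [48.9  7.5] 78.06 [[44.3  2.8]] z 0.0682 exp 0.068
fence 3785 [79.1 21.9] 78.07 [[43.3  2.7]]
tool in fixture [[-7.13  2.58]] z 0.0224
F along fence -11.9 lat 3.67 Fz 4.42
t 18.2 tcp [0.5045 0.3375 0.0224] gap 0.187 F [-11.26   5.98   4.49] | shift [-0.378  0.025  0.002] turn [0.0003 0.0008 0.0003] rows>= 1.0
vane front edge yaw rel,x (np.float32(0.06), np.float64(47.83))
fence back edge yaw rel,x (np.float32(0.07), np.float64(54.48))
wrist now fence 4801 x 2/50/98% [47.4 53.  58. ]
wrist now block 5842 x 2/50/98% [ 97.5 101.6 105.5]
scene now fence 38 x 2/50/98% [38.2 53.2 62.3]
scene now block 57 x 2/50/98% [103.4 111.1 119.8]
top now fence 21 x 2/50/98% [38.6 54.1 57.7]
top now block 74 x 2/50/98% [ 97.2 106.2 115.3]
```

```bash
python3 -m inch '[[1,[0,0,0],[0,0.0005,0]],[1,[0,0,0],[0,0.001,0]],[1,[0,0,0],[0,0.001,0]],[1,[0,0,0],[0,0.001,0]],[1,[0,0,0],[0,0.001,0]],[1,[0,0,0],[0,0.001,0]]]'; python3 meas.py 17; python3 fe.py | grep wrist
```

```text
t: 18.95
tcp_pos: [0.5047, 0.3375, 0.0224]
tool_rot: [0.995, -0.104, 0.001, 0.001]
force: [-11.5, 5.5, 4.8]
finger_gap: 0.181
platform [48.8  7.5] 78.04 [[44.4  2.7]] z 0.0682 exp 0.068
fence 5651 [79.1 27.1] 78.07 [[44.4  2.8]]
tool in fixture [[-7.03  2.61]] z 0.0224
F along fence -12.39 lat 2.96 Fz 4.82
t 19.0 tcp [0.5046 0.3375 0.0223] gap 0.18 F [-9.9   5.76  4.42] | shift [-0.38   0.025 -0.001] turn [ 0.0003 -0.0002  0.0003] rows>= 1.0
vane front edge yaw rel,x (np.float32(0.06), np.float64(47.97))
fence back edge yaw rel,x (np.float32(0.07), np.float64(58.12))
wrist now fence 4776 x 2/50/98% [47.2 52.8 57.9]
wrist now block 5828 x 2/50/98% [ 97.5 101.7 105.6]
```

View pics/w17.png

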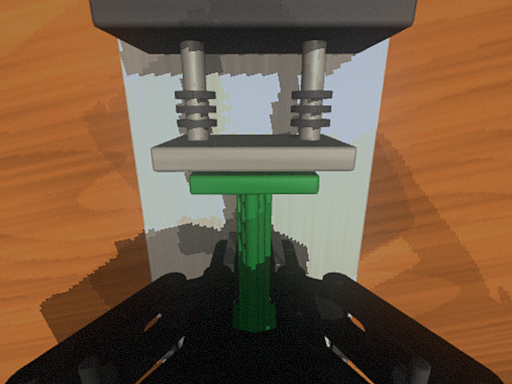

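View pics/scene15.png

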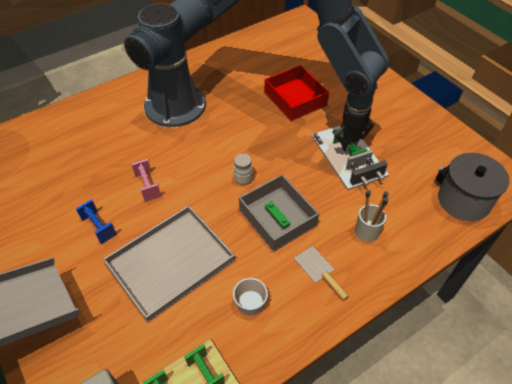

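The vane at (254,182) sits flat and centred on the fence at (254,158), and the bar is in the tote at (277,213) in the scene view. Everything else is where it was. I'll do one short hold to check it's steady, then hand in.

```bash
python3 -m inch '[[1,[0,0,0],[0,0,0]],[1,[0,0,0],[0,0,0]],[1,[0,0,0],[0,0,0]],[1,[0,0,0],[0,0,0]],[1,[0,0,0],[0,0,0]]]'; python3 -c "
from station import *
print(sign_off())"
```

```text
t: 19.65
tcp_pos: [0.5047, 0.3375, 0.0223]
tool_rot: [0.995, -0.104, 0.001, 0.001]
force: [-10.8, 5.6, 4.5]
finger_gap: 0.186
the job is handed in; nothing more can be done
None
```

The gate bar is in the tote, and the vane is on the fixture bed with one end platform pressed against the fence. I handed the job in at 19.65 s with the arm still gripping and pushing.

**What the last checks showed:**
- **Position:** the wrist camera puts the vane square to the fence within about 0.1° and centred within about 0.2 mm. It did not slip in the grip.
- **Fence push:** the fence is back about 19.7–20 mm, which is about 10 N from the spring. The tool position and wrist view agree within about 1 mm.
- **Grip and pressing:** the grip was set to 24 N, and the wrist force on the vane never read above about 15 N.
- **Bystanders:** the other things on the bench look unmoved in the last scene picture.

**What disagreed:**
- **Along the fence:** the wrist sensor read about 12 N rather than 10. I put the extra 2 N down to the vane rubbing on the bed, since it read about 2.6 N while sliding before it met the fence.
- **Sideways and downward:** about 3 N of sideways force and about 5 N of downward pressing on the bed remained.
- **Fence position between cameras:** the wrist camera placed the fence's middle about 2 mm to one side of where the overhead and scene cameras did. That is within the stated calibration, and I used the wrist view because it sees the vane and fence together.

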